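# Seat a phone in the corner of a repair jig

## Task

The phone lies loose and askew on the bed of the repair jig. Gently push it along the bed, without lifting it, into the corner of the L-shaped fixed jaw so that its long side lies against the rail and its end against the end stop, and push the sliding jaw up against its other long side so that it sits snug between the jaws. Leave the bottle, jar, screwdriver and parts tray where they are.

Things in the scene. Friction and masses are not known exactly. Their poses are not given: they have to be found in the camera images.
- jig: Repair jig, fixed on the blue mat: aluminium bed plate 175 x 220 x 12 mm. Origin on its underside (mat top, 2 mm above the work surface); it spans x -100 to +75, y -125 to +95 mm, bed top at z = 12. A grey rubber-lined L-shaped fixed jaw stands on it: a rail along the far +x side and an end stop at the +y end; the -y end is open. The jig's yaw varies
- corner (a point): Inner corner of the L-shaped fixed jaw at bed height, at jig (55, 75, 12) mm, axes as the jig's. From here the rail runs 170 mm to -y (14 mm thick behind its face) and the end stop 58 mm to -x; both stand 10 mm above the bed
- jaw (a joint): Travel of the sliding jaw along the jig's +x towards the rail, in m: 0 fully open, 0.07 the end of its travel. Its front face is at jig x = -0.075 + value, so it meets a phone lying square against the rail at 0.063. It takes about 3 N to slide and stays where it is left
- jaw_face (a point): Middle of the sliding jaw's front face (towards the rail), 6 mm above the bed, at jig y = -10 mm. The jaw is a grey bar 140 mm long along y, 18 mm thick (back face 18 mm to -x of this point), 12 mm tall above the bed; on top, 45 mm either side of the middle, stand two steel thumb nuts 15 mm across, 10 mm tall
- phone: Phone, 67 mm (its x) by 138 mm (its y, long) by 8 mm thick, with 9 mm corner radii, about 0.17 kg, aluminium edge, dark screen up; loose on the bed. Origin at the centre of its underside. Seated in the corner its origin is at jig (21.5, 6, 12) mm with axes parallel to the jig's
- bottle: White dropper bottle, 36 mm across, 124 mm tall, standing on the mat; origin at the centre of its base. Not to be disturbed
- jar: Small amber jar with a black lid, 48 mm across, 38 mm tall, on the mat; origin at the centre of its base. Not to be disturbed
- tray: Black two-compartment parts tray 75 x 55 x 14 mm with a few screws, on the mat beyond the open -y end of the jig; origin at the centre of its underside. Not to be disturbed
- driver: Screwdriver, 150 mm long, lying on the mat beyond the rail; its own x runs along it. Not to be disturbed
Not all that is in view belongs to the job. What is meant by the phone is not blue, green or pink, and is the smaller of those in its own colour.

How it is judged:
By the outcome, as a careful person would: the job done as asked, in the order asked, and still so for the second after the job is handed in, with the robot touching nothing.
It also fails if it takes over 48 s, if anything falls off the work surface, if the arm or the gripper's body presses on something with over 40 N, if the wrist force passes 120 N, or if a joint passes its speed limit or range.

## Robot

A 7-joint arm with a two-finger parallel gripper is mounted at the origin on the work surface. World frame = base frame: x ahead of the robot, y to its left, z up, the work surface at z = 0. Lengths are in m, angles in rad, forces in N, time in s.
With the tool pointing down it reaches from about 0.4 to 0.9 m from the base axis. Payload 5.6 kg.
Tool frame: the origin (TCP) lies on the front face of the gripper's body, between the roots of the fingers; the fingertips stand 88 mm ahead of it and the grasp point (between the pads) lies 69 mm ahead of it; z points along the fingers, y is the line along which they close (so a half turn about z gives the same grasp; the last joint's range is limited). The gripper opens to 92 mm and grips with 3 to 60 N. Pads are 20 mm wide; open, the fingers measure 128 mm over their backs; the gripper's body (75 mm by 189 mm) begins 69 mm behind the grasp point.
Start: joints at [-0.043, 0.468, -0.012, 1.603, 0.006, 1.071, -0.056], TCP at [0.65, -0, 0.303] pointing down, gripper open.
Joint ranges: [-2.53, 2.53], [-0.31, 2.02], [-1.57, 1.55], [0.28, 2.44], [-1.29, 4.43], [0.15, 1.84], [-2.92, 2.92]. Speed limits (rad/s): [2.57, 2.57, 3.14, 3.14, 3.14, 3.14, 3.14].

## Interface

Orientations are given as a unit quaternion [w, x, y, z].
In Python, from station import robot, optics gives the robot as it stands. The module is installed in compiled form; this text tells all that it offers.
- The arm moves only by the tool send_rows, never from a script. Its argument "increments" is a list of rows, each a list of 7 numbers: the closure, from 0 (fully open) to 1 (shut), then the shift along the tool's x, y, z in m, then the turn, a rotation vector about the tool's x, y, z in rad. A call has 1 to 8 rows; each row is the pose to reach, as a shift and turn from the pose commanded when the call began, along the tool's axes at that moment; what a row does not reach only later rows make up. A row lasts 1/12 s, in which the tool goes at most 41.7 mm and 7.16 degrees, less where a joint would pass 70% of its speed; a pose out of reach is approached as far as the arm can. A call with a gripper value outside its range is refused whole. The fingers move at their own pace and stop on an object; "grip_force" is the grip in N (left out, the last holds). Time passes only in rows, so rows that repeat a pose let the fingers close. It gives the time, the measured TCP pose, the force, the opening and the grip force at its end, in the units of the state.
- robot.observe(): the state, without advancing time (a new reading comes with each control period).
- optics.snapshot(name): name is "scene" or "side" or "wrist"; returns the picture (384x512x3 uint8, red, green, blue); there is no depth.
- optics.camera_info(name): a dict with "intrinsics" (3x3 intrinsics, pixels), "cam_to_world" (4x4, takes a point from camera to world coordinates); the wrist camera has in their place "hand_eye" (4x4, takes a point from camera to tool coordinates, whose origin is the TCP and whose axes are the flange's). Camera axes: x right, y down, z forward; pixel columns grow to the right and rows downward; lengths in m; the calibration is good to about 2 mm. A picture is of the moment at which its call begins: read the wrist's pose just before it. camera_info takes no time and is no camera call.
- robot.finish_job(): hands the job in; it is judged then, once.
The state is a dict: "time": time; "joint_pos": joint angles; "joint_vel": joint speeds; "effort": joint torques, N m; "tool_pos": TCP position; "ee_rot": TCP orientation; "force": force on the tool from outside, world axes, zero at the start; "wrist_torque": the same for the moment, N m; "grip_width": finger opening in m; "grip_force": force on a finger pad.
Only numpy, scipy, OpenCV 4.12 (cv2) and the standard library are available. Lean on these libraries where they do the work, as an engineer would, in place of code of your own. Each camera call takes 0.05 s, during which the arm holds its last target. There are 200 camera calls.

## Working session

There is one attempt and no reset: what is moved stays moved. The work goes in short steps, Python scripts to look and compute and a tool call to move; the robot and the scene stay as the last step left them, time stands still between calls to the robot, and variables do not carry over. Pictures are saved under pics/ and viewed, at most 10 in all, crops included, and the job is handed in when it is done.

Besides the shell and the picture viewer there is one more tool, called after "Call:" by a JSON object that holds its "op" and its "data". send_rows: Moves the arm, as the interface text tells. Its arguments: {"type":"object","properties":{"increments":{"type":"array","items":{"type":"array","items":{"type":"number"}}},"grip_force":{"type":"number"}},"required":["increments"]}

```bash
mkdir -p pics
python3 - <<'E'
from station import robot, optics
import cv2,numpy as np
s=robot.observe();print(s)
for n in("scene","side","wrist"):
    im=optics.snapshot(n);cv2.imwrite(f"pics/{n}0.png",im[:,:,::-1])
    c=optics.camera_info(n);print(n,{k:np.round(v,4).tolist() if not isinstance(v,str) else v for k,v in c.items()})
a=[cv2.imread(f"pics/{n}0.png") for n in("scene","wrist")]
E
```

```text
{'time': 0.0, 'joint_pos': array([-0.04301067,  0.46843848, -0.01158538,  1.60360032,  0.00601405,
        1.07139073, -0.05629739]), 'joint_vel': array([-0.00027552,  0.00107276, -0.00036279, -0.00056153, -0.00062851,
        0.00067163,  0.00080468]), 'effort': array([-3.39112758e-04, -5.20573139e+01, -1.31628491e-02, -2.43752271e+01,
       -5.67366311e-02,  1.73054746e-02,  1.50106093e-04]), 'tool_pos': array([ 6.49582331e-01, -6.52587908e-05,  3.01710068e-01]), 'ee_rot': array([-5.84085807e-04,  7.07127580e-01,  7.07085408e-01, -6.86610472e-04]), 'force': array([-0.10194587,  0.21225022, -0.43072048]), 'wrist_torque': array([-0.00907023,  0.02788144, -0.06077607]), 'grip_force': 0.0, 'grip_width': 0.09151871003868246}
scene {'intrinsics': [[391.6125, 0.0, 259.9036], [0.0, 391.6125, 196.6167], [0.0, 0.0, 1.0]], 'cam_to_world': [[0.491, 0.7396, -0.4603, 1.05], [0.8712, -0.4177, 0.258, -0.2102], [-0.0014, -0.5277, -0.8495, 0.9484], [0.0, 0.0, 0.0, 1.0]]}
side {'intrinsics': [[431.026, 0.0, 256.2588], [0.0, 431.026, 186.3067], [0.0, 0.0, 1.0]], 'cam_to_world': [[-0.746, -0.3168, 0.5857, 0.0575], [-0.6657, 0.3795, -0.6425, 0.6215], [-0.0188, -0.8692, -0.494, 0.4752], [0.0, 0.0, 0.0, 1.0]]}
wrist {'intrinsics': [[280.3362, 0.0, 255.6096], [0.0, 280.3362, 192.5461], [0.0, 0.0, 1.0]], 'hand_eye': [[0.0005, -0.9665, -0.2566, 0.0727], [1.0, 0.0004, 0.0005, -0.0003], [-0.0004, -0.2566, 0.9665, -0.0822], [0.0, 0.0, 0.0, 1.0]]}
```

View pics/scene0.png

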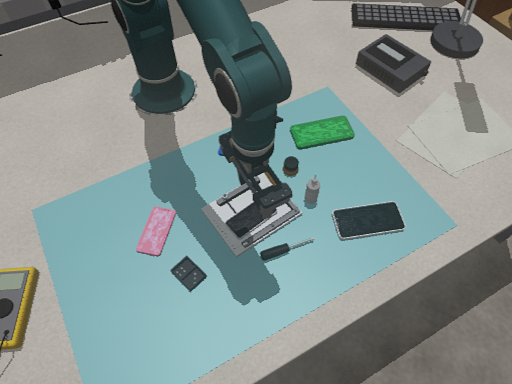

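View pics/wrist0.png

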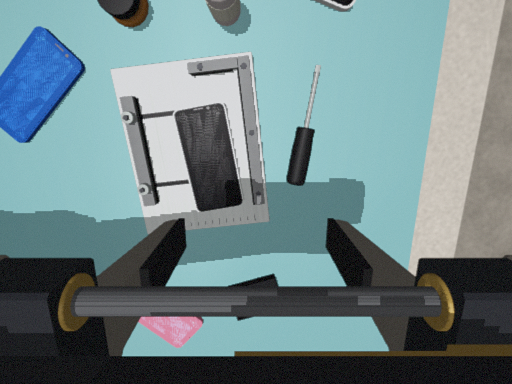

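The first two pictures show these phone-like candidates:
- the black phone on the jig, wrist (210,157) / scene (258,210)
- a larger black phone, scene (368,220)
- a blue phone, wrist (38,85)
- a green phone, scene (322,131)
- a pink phone, scene (156,231)

I choose the black one on the jig, since it is the smaller of the two black ones. The jaw is the left bar at (140,150), the rail the right bar at (253,130) and the end stop the top bar at (220,65).

```bash
cat > h.py <<'E'
from station import robot, optics
import cv2,numpy as np
from scipy.spatial.transform import Rotation as R
def shot(name):
    s=robot.observe();im=optics.snapshot(name)[:,:,::-1].copy();c=optics.camera_info(name)
    if name=="wrist":
        q=s['ee_rot'];T=np.eye(4);T[:3,:3]=R.from_quat([q[1],q[2],q[3],q[0]]).as_matrix();T[:3,3]=s['tool_pos'];T=T@c['hand_eye']
    else:T=np.array(c['cam_to_world'])
    return im,np.array(c['intrinsics']),T,s
def ray(uv,K,T,z):
    uv=np.atleast_2d(np.array(uv,float));d=np.c_[uv,np.ones(len(uv))]@np.linalg.inv(K).T@T[:3,:3].T
    return T[:3,3]+d*((z-T[2,3])/d[:,2])[:,None]
def proj(P,K,T):
    p=(np.atleast_2d(P)-T[:3,3])@T[:3,:3]@K.T;return p[:,:2]/p[:,2:]
E
python3 - <<'E'
from h import *
im,K,T,s=shot("wrist");cv2.imwrite("pics/w1.png",im)
c=cv2.resize(im[35:245,95:345],None,fx=3,fy=3,interpolation=cv2.INTER_CUBIC)
cv2.imwrite("pics/w1c.png",c[:600,:]);np.savez("w1.npz",K=K,T=T)
g=cv2.cvtColor(im,cv2.COLOR_BGR2GRAY)
m=(g<75).astype(np.uint8);m[:,:165]=0;m[:, 246:]=0;m[:95]=0;m[215:]=0
n,l,st,ce=cv2.connectedComponentsWithStats(m);k=1+np.argmax(st[1:,4]);print(st[k])
cn=cv2.findContours((l==k).astype(np.uint8),0,1)[0][0]
print(cv2.minAreaRect(cn))
p=ray(cn[:,0],K,T,.022)[:,:2]
r=cv2.minAreaRect((p*1000).astype(np.float32));print(r,cv2.boxPoints(r))
for uv in [(112,70),(252,54),(268,222)]:print(uv,ray(uv,K,T,.014))
E
```

```text
[ 175  104   67  107 3925]
((208.34378051757812, 157.82369995117188), (103.6713638305664, 48.168617248535156), 78.19756317138672)
((589.5322875976562, 20.157325744628906), (61.15500259399414, 132.42825317382812), 10.182022094726562) [[547.73126   79.923294]
 [571.1414   -50.419373]
 [631.3333   -39.608643]
 [607.92316   90.734024]]
(112, 70) [[0.47322349 0.12943704 0.014     ]]
(252, 54) [[0.64473282 0.14740418 0.014     ]]
(268, 222) [[ 0.66660566 -0.06853228  0.014     ]]
```

View pics/w1c.png

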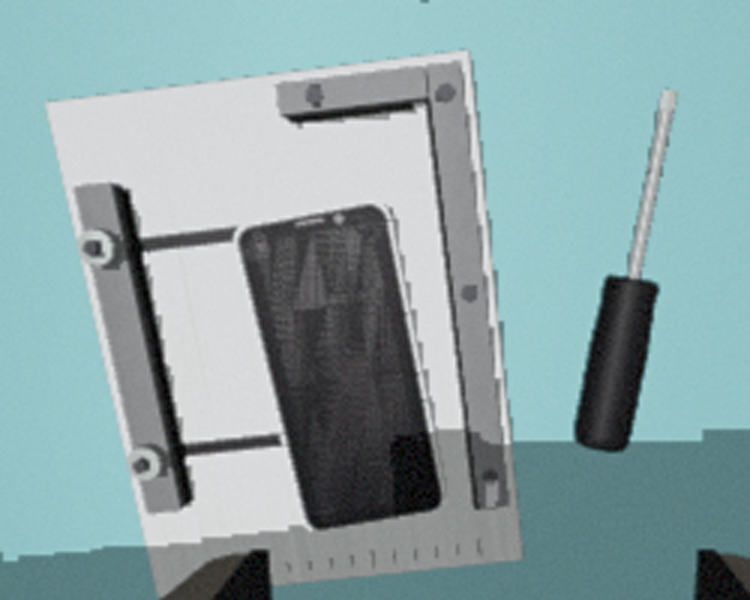

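The crop confirms the choice: the black phone with a silver edge lies on the bed, centred at about (208,157), turned about 4° from the rail and a few cm short of the end stop.

```bash
cat >> h.py <<'E'
def fit(src,dst):  # 2D rigid, jig->world
    a=src-src.mean(0);b=dst-dst.mean(0);th=np.arctan2((a[:,0]*b[:,1]-a[:,1]*b[:,0]).sum(),(a*b).sum())
    Q=np.array([[np.cos(th),-np.sin(th)],[np.sin(th),np.cos(th)]]);return th,Q,dst.mean(0)-Q@src.mean(0)
E
python3 - <<'E'
from h import *
d=np.load("w1.npz");K,T=d['K'],d['T']
f=lambda x,y:(x/3+95,y/3+35)
pts=[((47,102),(-100,95),14),((468,52),(75,95),14),((522,560),(75,-125),14),((428,98),(55,75),24),((286,118),(-3,75),24)]
S=np.array([p[1] for p in pts])/1000.;D=np.array([ray(f(*p[0]),K,T,p[2]/1000)[0,:2] for p in pts])
th,Q,t=fit(S,D);print(np.degrees(th),t,np.round((D-(S@Q.T+t))*1000,1))
np.savez("jig.npz",th=th,Q=Q,t=t)
J=lambda uv,z:np.round(((ray(uv,K,T,z)[:,:2]-t)@Q)*1000,1)
print("phone corners/edges",J([f(240,228),f(378,205),f(440,500),f(318,528),],.022))
print("edge mids L,R,top,bot",J([f(272,380),f(414,350),f(310,214),f(380,518)],.022))
print("jaw top corners",J([f(124,186),f(190,498),f(148,512),f(78,186)],.026))
print("bottle base~,jar,tray,driver",J([(228,22)],.002),J([(130,20)],.002),J([(255,295)],.01),J([(318,68),(298,180)],.01))
E
```

```text
6.194600942984214 [0.58078304 0.04813515] [[ 0.6 -1.2]
 [-1.6 -1.4]
 [-0.8  0. ]
 [ 0.4  1.9]
 [ 1.4  0.8]]
phone corners/edges [[-28.   36.1]
 [ 30.1  39. ]
 [ 40.2 -89.3]
 [-16.4 -96.6]]
edge mids L,R,top,bot [[-25.6 -27.7]
 [ 37.2 -21.5]
 [  1.7  38.5]
 [ 12.2 -94.9]]
jaw top corners [[-70.6  57.1]
 [-69.8 -75.3]
 [-89.7 -79.7]
 [-89.1  59.1]]
bottle base~,jar,tray,driver [[ 49.4 132.7]] [[-68.5 147.6]] [[  41.6 -242.9]] [[153.6  68.1]
 [119.3 -70.4]]
```

Call:
{"op": "send_rows", "data": {"increments": [[0,0.002,-0.015,0,0,0,0.12],[0,0.004,-0.03,0,0,0,0.24],[0,0.006,-0.045,0,0,0,0.36],[0,0.008,-0.06,0,0,0,0.48],[0,0.01,-0.075,0,0,0,0.6],[0,0.012,-0.09,0,0,0,0.72],[0,0.014,-0.105,0,0,0,0.84],[0,0.015,-0.1165,0,0,0,0.96]]}}

```text
time: 0.87
tool_pos: [0.5323, 0.0152, 0.3025]
ee_rot: [-0.0, 0.955, 0.298, -0.0]
force: [0.4, 0.2, -0.1]
grip_width: 0.0918
grip_force: 0.0
```

Call:
{"op": "send_rows", "data": {"increments": [[0,0,0,0.01,0,0,0.12],[0,0,0,0.03,0,0,0.24],[0,0,0,0.05,0,0,0.36],[0,0,0,0.07,0,0,0.48],[0,0,0,0.09,0,0,0.5],[0,0,0,0.1,0,0,0.5],[0,0,0,0.1,0,0,0.5],[0,0,0,0.1,0,0,0.5]]}}

```text
time: 1.53
tool_pos: [0.5335, 0.015, 0.2027]
ee_rot: [0.0, 0.998, 0.056, -0.0]
force: [-0.2, -0.4, 1.0]
grip_width: 0.0921
grip_force: 0.0
```

Run:
```python
from h import *
im,K,T,s=shot("wrist");cv2.imwrite("pics/w2.png",im);np.savez("w2.npz",K=K,T=T)
im2,K2,T2,_=shot("side");cv2.imwrite("pics/s2.png",im2)
j=np.load("jig.npz");Q,t=j['Q'],j['t']
print("tool jig",(s['tool_pos'][:2]-t)@Q*1000)
W=lambda p:np.r_[Q@(np.array(p[:2])/1000)+t,p[2]/1000+.002]
for p in [(55,75,22),(55,-95,22),(-3,75,22),(75,95,12),(75,-125,12),(-75,60,24),(-75,-80,24)]:
    u=proj(W(p),K,T)[0];cv2.circle(im,tuple(int(round(v)) for v in u),2,(0,0,255),-1)
cv2.imwrite("pics/w2o.png",im)
```

```text
tool jig [-50.53738332 -27.86878907]
```

View pics/w2o.png

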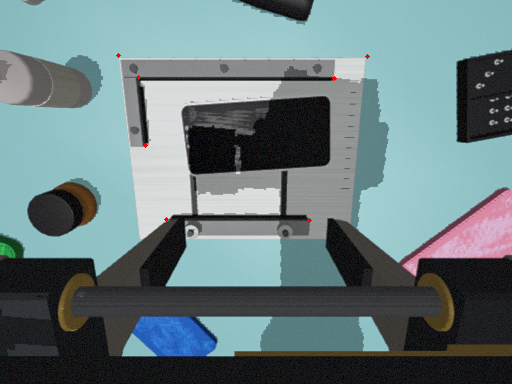

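The overlay shows the jig pose fits to about 1–2 mm: the rail is at the top (row 78) and the phone's near edge at rows 168–175. The jaw front is at row 218, so the fingers come down between the two.

Call:
{"op": "send_rows", "data": {"increments": [[0,0,0,0.015,0,0,0],[0,0,0,0.03,0,0,0],[0,0,0,0.045,0,0,0],[0,0,0,0.06,0,0,0],[0,0,0,0.075,0,0,0],[0,0,0,0.085,0,0,0],[0,0,0,0.092,0,0,0],[0,0,0,0.096,0,0,0]]}}

```text
time: 2.3
tool_pos: [0.5338, 0.0149, 0.1066]
ee_rot: [-0.0, 0.998, 0.055, 0.0]
force: [-0.4, 0.9, -0.4]
grip_width: 0.0917
grip_force: 0.0
```

Call:
{"op": "send_rows", "data": {"increments": [[0,0.0015,0,0,0,0,0],[0,0.003,0,0,0,0,0],[0,0.0045,0,0,0,0,0],[0,0.006,0,0,0,0,0],[0,0.008,0,0,0,0,0],[0,0.01,0,0,0,0,0],[0,0.012,0,0,0,0,0],[0,0.014,0,0,0,0,0]]}}

```text
time: 2.97
tool_pos: [0.5474, 0.0166, 0.1067]
ee_rot: [-0.0, 0.998, 0.055, -0.0]
force: [-0.6, 0.3, 0.1]
grip_width: 0.0919
grip_force: 0.4
```

Call:
{"op": "send_rows", "data": {"increments": [[0,0.0015,0,0,0,0,0],[0,0.003,0,0,0,0,0],[0,0.0045,0,0,0,0,0],[0,0.006,0,0,0,0,0],[0,0.0075,0,0,0,0,0],[0,0.009,0,0,0,0,0],[0,0.01,0,0,0,0,0],[0,0.01,0,0,0,0,0]]}}

```text
time: 3.63
tool_pos: [0.5578, 0.0176, 0.1067]
ee_rot: [0.0, 0.998, 0.055, 0.0]
force: [0.0, 0.4, -0.3]
grip_width: 0.0917
grip_force: 0.0
```

Run:
```python
from h import *
im,K,T,s=shot("wrist");np.savez("w3.npz",K=K,T=T)
im2,K2,T2,_=shot("scene");im3,_,_,_=shot("side")
c=cv2.resize(im2[160:260,190:320],(520,400),interpolation=cv2.INTER_CUBIC)
d=cv2.resize(im3[90:330,120:440],(533,400))
cv2.imwrite("pics/w3.png",im);cv2.imwrite("pics/s3.png",im3)
cv2.imwrite("pics/m3.png",cv2.resize(np.vstack([np.hstack([cv2.resize(im,(533,400)),c]),np.hstack([d,np.zeros((400,520,3),np.uint8)])]),(790,600)))
```

```text
(no output)
```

View pics/m3.png

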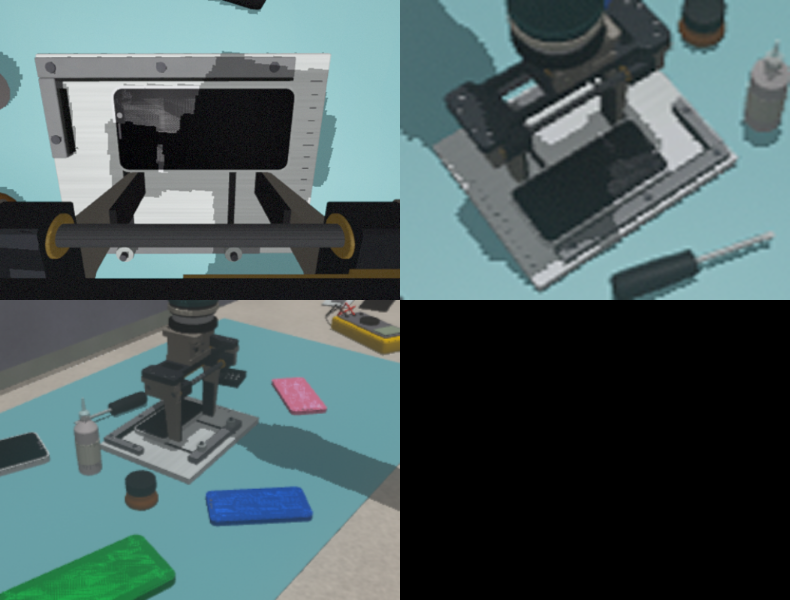

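The wrist view (top left) shows the phone now parallel to the rail with only a few mm left to go. The scene view agrees. I'll push on slowly until contact.

Call:
{"op": "send_rows", "data": {"increments": [[0,0.001,0,0,0,0,0],[0,0.002,0,0,0,0,0],[0,0.003,0,0,0,0,0],[0,0.0035,0,0,0,0,0],[0,0.004,0,0,0,0,0],[0,0.004,0,0,0,0,0]]}}

```text
time: 4.28
tool_pos: [0.5612, 0.018, 0.1066]
ee_rot: [0.0, 0.998, 0.055, -0.0]
force: [-2.2, 0.1, 1.4]
grip_width: 0.0921
grip_force: 0.9
```

Call:
{"op": "send_rows", "data": {"increments": [[0,0.0005,0,0,0,0,0],[0,0.001,0,0,0,0,0],[0,0.001,0,0,0,0,0]]}}

```text
time: 4.53
tool_pos: [0.5615, 0.0181, 0.1065]
ee_rot: [0.0, 0.998, 0.055, -0.001]
force: [-4.4, -1.2, 3.7]
grip_width: 0.0917
grip_force: 2.5
```

Contact with the rail: −4.4 N with the face where expected. Next I retract, lift, and go round to the −y end with the fingers closed.

Call:
{"op": "send_rows", "data": {"increments": [[0,-0.003,0,0,0,0,0],[0,-0.008,0,0,0,0,0],[0,-0.008,0,-0.015,0,0,0],[0,-0.008,0,-0.04,0,0,0],[0.3,-0.008,0,-0.065,0,0,0],[0.6,-0.003,0.01,-0.07,0,0,-0.12],[1,0.002,0.02,-0.07,0,0,-0.24],[1,0.007,0.03,-0.07,0,0,-0.36]]}}

```text
time: 5.2
tool_pos: [0.5737, -0.0107, 0.178]
ee_rot: [0.0, 0.972, 0.237, 0.002]
force: [-0.2, -0.4, 0.1]
grip_width: 0.0672
grip_force: 0.0
```

```bash
cat > st.py <<'E'
from h import *
s=robot.observe();j=np.load("jig.npz");q=s['ee_rot'];M=R.from_quat([q[1],q[2],q[3],q[0]]).as_matrix()
print("tool jig mm",np.round((s['tool_pos'][:2]-j['t'])@j['Q']*1000,1),"tool x axis angle in jig deg",np.degrees(np.arctan2(M[1,0],M[0,0])-j['th']),s['grip_width'])
def delta(x,y): 
    w=j['Q']@(np.array([x,y])/1000)+j['t']-s['tool_pos'][:2];print("to",x,y,"tool shift",np.round(M.T@np.r_[w,0],4))
import sys
a=[float(v) for v in sys.argv[1:]]
if a: delta(*a)
E
python3 st.py 18 -117
```

```text
tool jig mm [-13.4 -57.8] tool x axis angle in jig deg 21.167895218522684 0.06718468427547454
to 18.0 -117.0 tool shift [0.0079 0.0666 0.0001]
```

Call:
{"op": "send_rows", "data": {"increments": [[1,0.001,0.01,0,0,0,-0.12],[1,0.002,0.02,0,0,0,-0.24],[1,0.003,0.03,0,0,0,-0.36],[1,0.004,0.04,0,0,0,-0.48],[1,0.005,0.05,0,0,0,-0.6],[1,0.006,0.06,0,0,0,-0.72],[1,0.008,0.067,0,0,0,-0.84],[1,0.008,0.067,0,0,0,-0.96]]}}

```text
time: 5.87
tool_pos: [0.6114, -0.0688, 0.1769]
ee_rot: [0.001, 0.754, 0.657, 0.001]
force: [0.8, 0.4, 0.7]
grip_width: 0.0139
grip_force: 0.0
```

Call:
{"op": "send_rows", "data": {"increments": [[1,0,0,0,0,0,-0.12],[1,0,0,0,0,0,-0.24],[1,0,0,0,0,0,-0.24],[1,0,0,0,0,0,-0.24]]}}

```text
time: 6.2
tool_pos: [0.6103, -0.0672, 0.1767]
ee_rot: [0.0, 0.672, 0.74, 0.001]
force: [0.3, 0.5, 0.0]
grip_width: 0.0005
grip_force: 0.0
```

```bash
python3 st.py 18 -117
python3 - <<'E'
from h import *
im,K,T,s=shot("wrist")
j=np.load("jig.npz");Q,t=j['Q'],j['t']
W=lambda p:np.r_[Q@(np.array(p[:2])/1000)+t,p[2]/1000+.002]
for p in [(55,75,22),(55,-95,22),(-3,75,22),(55,-107,12),(8,-107,12),(28,-107,12)]:
    u=proj(W(p),K,T)[0];cv2.circle(im,tuple(int(round(v)) for v in u),2,(0,0,255),-1)
cv2.imwrite("pics/w4.png",im)
E
```

```text
tool jig mm [  16.9 -117.8] tool x axis angle in jig deg 89.31110525669854 0.0004631607302316914
to 18.0 -117.0 tool shift [0.0009 0.0011 0.    ]
```

View pics/w4.png

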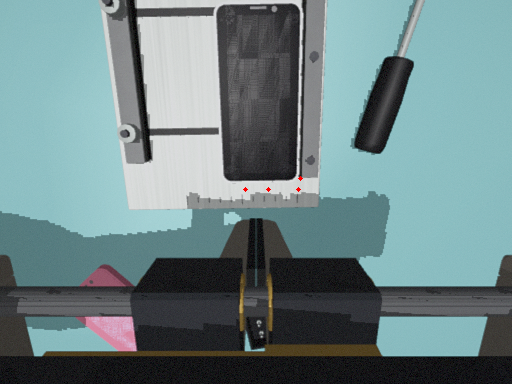

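The phone lies parallel to the rail, with its near end at row 181 and the finger's landing line (red, row 189) about 8 mm clear. Descending, then pushing +y.

Call:
{"op": "send_rows", "data": {"increments": [[1,0,0.001,0.015,0,0,-0.012],[1,0,0.001,0.03,0,0,-0.012],[1,0,0.001,0.045,0,0,-0.012],[1,0,0.001,0.058,0,0,-0.012],[1,0,0.001,0.065,0,0,-0.012],[1,0,0.001,0.07,0,0,-0.012],[1,0,0.001,0.07,0,0,-0.012]]}}

```text
time: 6.83
tool_pos: [0.6107, -0.0667, 0.1057]
ee_rot: [-0.001, 0.667, 0.745, -0.0]
force: [-0.1, -0.6, 0.1]
grip_width: 0.0005
grip_force: 0.0
```

Call:
{"op": "send_rows", "data": {"increments": [[1,0.002,0,0,0,0,0],[1,0.004,0,0,0,0,0],[1,0.006,0,0,0,0,0],[1,0.008,0,0,0,0,0],[1,0.01,0,0,0,0,0],[1,0.012,0,0,0,0,0],[1,0.014,0,0,0,0,0],[1,0.016,0,0,0,0,0]]}}

```text
time: 7.5
tool_pos: [0.6094, -0.0511, 0.1069]
ee_rot: [0.0, 0.667, 0.745, 0.0]
force: [-0.4, -2.0, -0.0]
grip_width: 0.0003
grip_force: 0.7
```

Call:
{"op": "send_rows", "data": {"increments": [[1,0.002,0,0,0,0,0],[1,0.004,0,0,0,0,0],[1,0.006,0,0,0,0,0],[1,0.008,0,0,0,0,0],[1,0.01,0,0,0,0,0],[1,0.012,0,0,0,0,0],[1,0.014,0,0,0,0,0],[1,0.015,0,0,0,0,0]]}}

```text
time: 8.17
tool_pos: [0.6076, -0.0356, 0.1067]
ee_rot: [-0.0, 0.666, 0.746, 0.0]
force: [1.0, -1.5, 0.2]
grip_width: 0.0004
grip_force: 0.6
```

```bash
python3 st.py 18 -73
```

```text
tool jig mm [ 17.6 -86.2] tool x axis angle in jig deg 90.24087450539076 0.00038351157705332126
to 18.0 -73.0 tool shift [0.0132 0.0004 0.    ]
```

Call:
{"op": "send_rows", "data": {"increments": [[1,0.002,0,0,0,0,0],[1,0.004,0,0,0,0,0],[1,0.006,0,0,0,0,0],[1,0.0075,0,0,0,0,0],[1,0.009,0,0,0,0,0],[1,0.01,0,0,0,0,0],[1,0.011,0,0,0,0,0],[1,0.011,0,0,0,0,0]]}}

```text
time: 8.83
tool_pos: [0.6064, -0.0248, 0.1067]
ee_rot: [-0.0, 0.666, 0.746, 0.0]
force: [-0.5, -0.2, 0.7]
grip_width: 0.0003
grip_force: 0.2
```

Call:
{"op": "send_rows", "data": {"increments": [[1,0.0005,0,0,0,0,0],[1,0.001,0,0,0,0,0],[1,0.0015,0,0,0,0,0],[1,0.0015,0,0,0,0,0]]}}

```text
time: 9.17
tool_pos: [0.6062, -0.0235, 0.1066]
ee_rot: [-0.0, 0.666, 0.746, -0.0]
force: [0.9, 0.2, -0.2]
grip_width: 0.0007
grip_force: 0.4
```

Call:
{"op": "send_rows", "data": {"increments": [[1,0.0005,0,0,0,0,0],[1,0.001,0,0,0,0,0],[1,0.0015,0,0,0,0,0],[1,0.0015,0,0,0,0,0]]}}

```text
time: 9.5
tool_pos: [0.6061, -0.0229, 0.1067]
ee_rot: [0.0, 0.667, 0.745, -0.0]
force: [-0.3, -3.2, 0.1]
grip_width: 0.0003
grip_force: 1.7
```

Call:
{"op": "send_rows", "data": {"increments": [[1,0.0005,0,0,0,0,0],[1,0.001,0,0,0,0,0],[1,0.001,0,0,0,0,0]]}}

```text
time: 9.75
tool_pos: [0.6061, -0.0226, 0.1067]
ee_rot: [0.001, 0.667, 0.745, -0.001]
force: [1.6, -6.3, 0.9]
grip_width: 0.0007
grip_force: 2.8
```

```bash
python3 st.py 18 -73
```

```text
tool jig mm [ 17.6 -73.1] tool x axis angle in jig deg 90.16357836276227 0.0007021564391438562
to 18.0 -73.0 tool shift [ 0.0001  0.0004 -0.    ]
```

The phone is seated: the pusher stalled exactly where expected, at −6.3 N. Next I retract, lift, and go behind the sliding jaw with the fingers open.

Call:
{"op": "send_rows", "data": {"increments": [[1,-0.004,0,0,0,0,0],[1,-0.01,0,0,0,0,0],[1,-0.01,0,-0.02,0,0,0],[1,-0.01,0,-0.045,0,0,0],[1,-0.01,0,-0.07,0,0,0],[0.6,-0.003,-0.013,-0.07,0,0,0.12],[0.3,0.004,-0.026,-0.07,0,0,0.24],[0,0.011,-0.039,-0.07,0,0,0.36]]}}

```text
time: 10.42
tool_pos: [0.5656, -0.0139, 0.1772]
ee_rot: [-0.0, 0.791, 0.612, 0.001]
force: [-0.2, -0.1, 0.3]
grip_width: 0.0184
grip_force: 0.0
```

```bash
python3 st.py -112 -10
```

```text
tool jig mm [-21.8 -60. ] tool x axis angle in jig deg 69.2528336228805 0.01838933932626735
to -112.0 -10.0 tool shift [ 0.0148 -0.1021 -0.    ]
```

Call:
{"op": "send_rows", "data": {"increments": [[0,0.002,-0.013,0,0,0,0.12],[0,0.004,-0.026,0,0,0,0.24],[0,0.006,-0.039,0,0,0,0.36],[0,0.008,-0.052,0,0,0,0.48],[0,0.01,-0.065,0,0,0,0.6],[0,0.012,-0.078,0,0,0,0.72],[0,0.014,-0.091,0,0,0,0.84],[0,0.015,-0.102,0,0,0,0.96]]}}

```text
time: 11.08
tool_pos: [0.4698, 0.0261, 0.1767]
ee_rot: [-0.001, 0.984, 0.178, -0.0]
force: [0.0, -0.5, 0.3]
grip_width: 0.0717
grip_force: 0.0
```

Call:
{"op": "send_rows", "data": {"increments": [[0,0,0,0,0,0,0.12],[0,0,0,0,0,0,0.24],[0,0,0,0,0,0,0.24],[0,0,0,0,0,0,0.24]]}}

```text
time: 11.42
tool_pos: [0.4708, 0.0256, 0.1767]
ee_rot: [-0.0, 0.998, 0.063, 0.0]
force: [0.4, -0.0, 1.1]
grip_width: 0.0915
grip_force: 0.0
```

```bash
python3 st.py -112 -10
python3 - <<'E'
from h import *
im,K,T,s=shot("wrist")
j=np.load("jig.npz");Q,t=j['Q'],j['t']
W=lambda p:np.r_[Q@(np.array(p[:2])/1000)+t,p[2]/1000+.002]
for p in [(55,75,22),(55,-95,22),(-3,75,22),(-12,-60,20),(-12,70,20),(-93,-60,24),(-93,40,24)]:
    u=proj(W(p),K,T)[0];cv2.circle(im,tuple(int(round(v)) for v in u),1,(0,0,255),-1)
cv2.imwrite("pics/w5.png",im)
E
```

```text
tool jig mm [-111.8  -10.5] tool x axis angle in jig deg 1.0781078911068922 0.09148299100787108
to -112.0 -10.0 tool shift [-0.0002 -0.0006  0.    ]
```

View pics/w5.png

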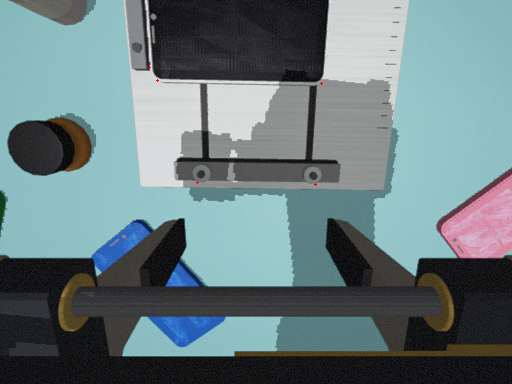

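The phone's free long side (row 82) sits on the predicted seated line, and the jaw's back edge is at row 182. The blue phone's edge is well clear of where the fingers land. Descending behind the jaw.

Call:
{"op": "send_rows", "data": {"increments": [[0,0,0,0.015,0,0,0.019],[0,0,0,0.03,0,0,0.019],[0,0,0,0.045,0,0,0.019],[0,0,0,0.058,0,0,0.019],[0,0,0,0.065,0,0,0.019],[0,0,0,0.07,0,0,0.019],[0,0,0,0.07,0,0,0.019]]}}

```text
time: 12.05
tool_pos: [0.4705, 0.0249, 0.106]
ee_rot: [-0.0, 0.999, 0.052, -0.001]
force: [0.3, 0.3, 0.1]
grip_width: 0.0918
grip_force: 0.0
```

Call:
{"op": "send_rows", "data": {"increments": [[0,0.002,0,0,0,0,0],[0,0.004,0,0,0,0,0],[0,0.006,0,0,0,0,0],[0,0.008,0,0,0,0,0],[0,0.01,0,0,0,0,0],[0,0.012,0,0,0,0,0],[0,0.014,0,0,0,0,0],[0,0.016,0,0,0,0,0]]}}

```text
time: 12.72
tool_pos: [0.4863, 0.0267, 0.1066]
ee_rot: [-0.0, 0.999, 0.052, -0.001]
force: [-1.9, -0.0, 1.8]
grip_width: 0.0922
grip_force: 1.3
```

Call:
{"op": "send_rows", "data": {"increments": [[0,0.0025,0,0,0,0,0],[0,0.005,0,0,0,0,0],[0,0.0075,0,0,0,0,0],[0,0.01,0,0,0,0,0],[0,0.0125,0,0,0,0,0],[0,0.015,0,0,0,0,0],[0,0.0175,0,0,0,0,0],[0,0.02,0,0,0,0,0]]}}

```text
time: 13.38
tool_pos: [0.5068, 0.0289, 0.1066]
ee_rot: [-0.0, 0.999, 0.052, -0.0]
force: [-1.6, 1.1, 0.5]
grip_width: 0.0916
grip_force: 1.3
```

```bash
python3 st.py -40 -10
```

```text
tool jig mm [-75.7 -11.1] tool x axis angle in jig deg -0.24174235998358243 0.09163821296455567
to -40.0 -10.0 tool shift [ 0.0357 -0.0012 -0.    ]
```

Call:
{"op": "send_rows", "data": {"increments": [[0,0.0025,0,0,0,0,0],[0,0.005,0,0,0,0,0],[0,0.0075,0,0,0,0,0],[0,0.01,0,0,0,0,0],[0,0.0125,0,0,0,0,0],[0,0.015,0,0,0,0,0],[0,0.0175,0,0,0,0,0],[0,0.02,0,0,0,0,0]]}}

```text
time: 14.05
tool_pos: [0.5267, 0.0309, 0.1066]
ee_rot: [0.0, 0.999, 0.052, -0.0]
force: [-2.4, 1.2, -0.8]
grip_width: 0.0923
grip_force: 1.3
```

Call:
{"op": "send_rows", "data": {"increments": [[0,0.002,0,0,0,0,0],[0,0.004,0,0,0,0,0],[0,0.006,0,0,0,0,0],[0,0.0075,0,0,0,0,0],[0,0.009,0,0,0,0,0],[0,0.0105,0,0,0,0,0],[0,0.012,0,0,0,0,0],[0,0.0125,0,0,0,0,0]]}}

```text
time: 14.72
tool_pos: [0.5392, 0.0321, 0.1067]
ee_rot: [0.0, 0.999, 0.052, 0.0]
force: [-2.6, 1.6, -0.6]
grip_width: 0.0921
grip_force: 1.3
```

Call:
{"op": "send_rows", "data": {"increments": [[0,0.0005,0,0,0,0,0],[0,0.001,0,0,0,0,0],[0,0.0015,0,0,0,0,0],[0,0.002,0,0,0,0,0],[0,0.002,0,0,0,0,0]]}}

```text
time: 15.13
tool_pos: [0.5409, 0.0323, 0.1067]
ee_rot: [0.0, 0.999, 0.052, -0.0]
force: [-2.6, 1.3, 0.4]
grip_width: 0.0921
grip_force: 1.4
```

```bash
python3 st.py -40 -10
```

```text
tool jig mm [-41.4 -11.4] tool x axis angle in jig deg -0.2501493345334261 0.09213981996613005
to -40.0 -10.0 tool shift [ 0.0014 -0.0014 -0.    ]
```

Call:
{"op": "send_rows", "data": {"increments": [[0,0.0005,0,0,0,0,0],[0,0.001,0,0,0,0,0],[0,0.001,0,0,0,0,0]]}}

```text
time: 15.38
tool_pos: [0.5414, 0.0324, 0.1066]
ee_rot: [0.0, 0.999, 0.052, -0.001]
force: [-4.8, 0.7, 2.0]
grip_width: 0.0919
grip_force: 2.3
```

Call:
{"op": "send_rows", "data": {"increments": [[0,0.0005,0,0,0,0,0],[0,0.001,0,0,0,0,0],[0,0.001,0,0,0,0,0]]}}

```text
time: 15.63
tool_pos: [0.5416, 0.0323, 0.1065]
ee_rot: [0.0, 0.999, 0.052, -0.002]
force: [-6.5, 0.2, 3.8]
grip_width: 0.0922
grip_force: 3.4
```

Call:
{"op": "send_rows", "data": {"increments": [[0,0.0005,0,0,0,0,0],[0,0.001,0,0,0,0,0],[0,0.001,0,0,0,0,0]]}}

```text
time: 15.88
tool_pos: [0.5419, 0.0324, 0.1064]
ee_rot: [0.0, 0.999, 0.052, -0.003]
force: [-10.4, 0.1, 6.0]
grip_width: 0.092
grip_force: 4.4
```

Call:
{"op": "send_rows", "data": {"increments": [[0,-0.005,0,0,0,0,0],[0,-0.012,0,0,0,0,0],[0,-0.012,0,-0.02,0,0,0],[0,-0.012,0,-0.05,0,0,0],[0,-0.012,0,-0.08,0,0,0],[0,-0.012,0,-0.11,0,0,0],[0,-0.012,0,-0.13,0,0,0],[0,-0.012,0,-0.13,0,0,0]]}}

```text
time: 16.55
tool_pos: [0.535, 0.031, 0.2417]
ee_rot: [-0.0, 0.999, 0.051, 0.006]
force: [1.8, -0.2, -0.1]
grip_width: 0.0922
grip_force: 0.0
```

Run:
```python
from h import *
im,K,T,s=shot("wrist");print(s['force'],s['tool_pos'])
cv2.imwrite("pics/w6.png",cv2.resize(im[0:230,60:400],None,fx=2.3,fy=2.3,interpolation=cv2.INTER_CUBIC))
```

```text
[ 1.77821627 -0.17183607 -0.0816661 ] [0.53499057 0.03098186 0.24166432]
```

View pics/w6.png

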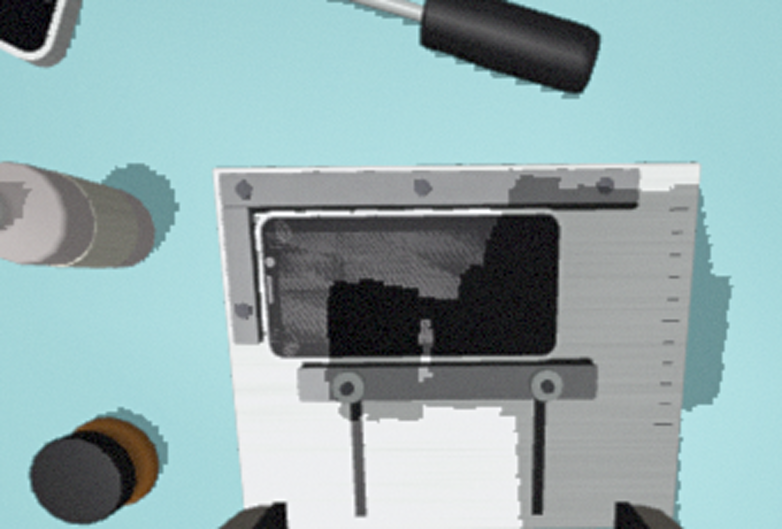

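The final view shows the phone in the corner, with rail, end stop and jaw all touching it. Nothing else has moved. A quick numeric check of the gaps before handing in:

Run:
```python
from h import *
_,K,T,s=shot("wrist");j=np.load("jig.npz");Q,t=j['Q'],j['t']
f=lambda x,y:(x/2.3+60,y/2.3)
J=lambda p,z:np.round(((ray(f(*p),K,T,z)[:,:2]-t)@Q)*1000,1)[0]
for n,p,z in [("stop top edge",(254,260),.024),("phone end",(262,270),.021),("phone other end",(558,270),.021),("rail top edge",(400,206),.024),("phone rail side",(400,211),.021),("phone jaw side",(400,358),.021),("jaw L",(300,366),.026),("jaw R",(596,368),.026)]:print(n,J(p,z))
print(np.abs(s['joint_vel']).max(),s['time'])
```

```text
stop top edge [30.5 75.5]
phone end [26.2 73.1]
phone other end [ 25.6 -60.4]
rail top edge [52.9 10. ]
phone rail side [51.1 10.2]
phone jaw side [-13.7  11.8]
jaw L [-16.6  57.5]
jaw R [-18.1 -78.7]
0.0488057089926904 16.6
```

Call:
{"op": "send_rows", "data": {"increments": [[0,0,0,0,0,0,0],[0,0,0,0,0,0,0],[0,0,0,0,0,0,0],[0,0,0,0,0,0,0]]}}

```text
time: 16.98
tool_pos: [0.5316, 0.0313, 0.2357]
ee_rot: [0.0, 0.999, 0.052, -0.001]
force: [0.8, 0.2, 0.2]
grip_width: 0.0918
grip_force: 0.0
```

```bash
python3 -c "
from station import robot
print(robot.finish_job())"
```

```text
the job is handed in; nothing more can be done
None
```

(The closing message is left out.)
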